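# Rebuild the guide roller on the bottle-brush drive

### The arm

A 6-joint arm with a two-finger parallel gripper is mounted at the origin on the work surface. World frame = base frame: x ahead of the robot, y to its left, z up, the work surface at z = 0. Lengths are in m, angles in rad, forces in N, time in s.
With the tool pointing down it reaches from about 0.35 to 0.725 m from the base axis. Payload 6 kg.
Tool frame: the origin (TCP) lies at the very end of the fingers, on their centre line; the grasp point (between the pads) lies 19 mm behind it (manip.grasp_offset is the distance from the TCP to the grasp point, in m); z points along the fingers, y is the line along which they close (so a half turn about z gives the same grasp; the last joint's range is limited). The gripper opens to 85 mm and grips with 20 to 120 N. Pads are 22 mm wide; open, the fingers measure 114 mm over their backs; the gripper's body (76 mm by 85 mm) begins 54 mm behind the grasp point. The pads swing forward as they close: fully open they stand 13 mm farther back than shut.
Start: joints at [-0.801, 0.04, 0.085, 0, -1.615, -0.334], TCP at [0.253, -0.544, 0.231] pointing down, gripper open.
Joint ranges: [-2.56, 2.56], [-1.29, 2.01], [-1.08, 1.49], [-3.29, 1.98], [-2.81, -0.18], [-2.99, 2.99]. Speed limits (rad/s): [2.57, 2.57, 3.01, 3.14, 3.14, 3.14].

### API

Orientations are given as a unit quaternion [w, x, y, z].
In Python, from station import state, imaging, job, manip gives the robot as it stands. The module is installed in compiled form; this text tells all that it offers.
- The arm moves only by the shell command python3 -m inch 'ROWS' [FORCE]. ROWS is JSON, a list that holds one entry, the list of rows, each a list of 7 numbers: the shift along the tool's x, y, z in cm, then the turn, a rotation vector about the tool's x, y, z in rad, then the closure, from 0 (fully open) to 1 (shut). A call has exactly 8 rows; each row shifts and turns the commanded pose from where the row before left it, along the tool's axes as they then stand; what a row does not reach is not made up. A row lasts 1/10 s, in which the tool goes at most 50 mm and 8.59 degrees, less where a joint would pass 70% of its speed; a pose out of reach is approached as far as the arm can. A call is refused whole if a number of a shift passes 5 or a number of a turn 0.15, either way. A call with a gripper value outside its range is refused whole. The fingers move at their own pace and stop on an object; FORCE is the grip in N (left out, the last holds). Time passes only in rows, so rows that do not move let the fingers close, or fill a call up. It gives the time, the measured TCP pose, the force, the opening and the grip force at its end, in the units of the state.
- state(): the state, without advancing time (a new reading comes with each control period).
- imaging.camera(name): name is "scene" or "top" or "wrist"; returns a dict with "color" (384x512x3 uint8, blue, green, red), "fx", "fy", "cx", "cy" (pixels), "k1" (the pictures are not rectified: a ray, as slopes to the right and down, at radius r is drawn at 1 + k1 r^2 times it, then the intrinsics apply), "camera_from_world" (4x4, takes a point from world to camera coordinates). Camera axes: x right, y down, z forward; pixel columns grow to the right and rows downward; lengths in m; the calibration is good to about 2 mm. A picture is of the moment at which its call begins. There is no depth.
- job.finish_job(): hands the job in; it is judged then, once.
The state is a dict: "time": time; "q": joint angles; "joint_vel": joint speeds; "joint_torque": joint torques, N m; "eef_pos": TCP position; "tcp_rot": TCP orientation; "ft_force": force on the tool from outside, world axes, zero at the start; "wrist_torque": the same for the moment, N m; "grip_width": opening from 0.0 (shut) to 1.0 (fully open); "grip_force": force on a finger pad.
Only numpy, scipy, OpenCV 4.12 (cv2) and the standard library are available. Lean on these libraries where they do the work, as an engineer would, in place of code of your own. Each camera call takes 0.05 s, during which the arm holds its last target. There are 200 camera calls.

### The job

Refit the rod of the bottle-brush drive: slide on the flanged roller first, flange end against the face plate, then the spacer sleeve, and then push the end cap fully home over the rod's end, so that the three sit snugly one against the other without gaps, and let go. The rod was clamped by eye, so feel for where it really is. Leave everything else on the bench where it is.

Things in the scene. Friction and masses are not known exactly. Their poses are not given: they have to be found in the camera images.
- drive: Brush drive, fixed: green motor box behind a steel face plate 120 mm wide and 165 mm high (nothing on it is higher) on a 140 x 170 mm foot. A rigid level steel rod, 16 mm in diameter, flat end, stands out of the plate along -y; its end is 102 mm in front of the plate. Origin on the bench below the middle of the plate's front face; y points into the drive, z up.
- rod_seat (a point): On the plate's front face, 120 mm above the bench: middle of the oversize black opening in which the rod was clamped by eye. Axes as the drive's. The rod is parallel to y, but its axis passes up to 5 mm to either side (x) and up to 5 mm above or below (z) this point; the true place is not measured: find it by touch or sight.
- roller: Flanged roller, grey plastic, about 90 g, 50 mm long; 19 mm hole right through along its y. Origin on the hole axis at mid-length, 41 mm above the bench. Body 44 mm in diameter from y = -25 to +17 mm, flange 60 mm in diameter from y = +17 to +25. Lies level in a fixed V cradle (26 mm long, narrower than the body; lift straight out), +y within 0.7 rad of rod_seat's y.
- roller_flange (a point): Centre of the hole at the roller's flanged end, 25 mm from its origin along its +y.
- spacer: Spacer sleeve, plain aluminium tube, about 60 g, 36 mm in diameter, 30 mm long, 19 mm hole right through along its y; both ends alike. Origin in its centre, 35 mm above the bench. Lies level in a fixed V cradle that is narrower than the sleeve; lift straight out. +y within 0.7 rad of rod_seat's y.
- cap: End cap, black plastic, about 50 g, 40 mm in diameter, 34 mm long, blind 19 mm hole, 24 mm deep, along its y, open at its +y end. Origin on the axis at mid-length, 38 mm above the bench. Lies level in a fixed V cradle narrower than the cap; lift straight out. +y within 0.7 rad of rod_seat's y.
- cap_mouth (a point): Centre of the cap's open mouth, 17 mm from its origin along its +y.
- wrench: Bystander: open-ended wrench lying flat between the parts, 150 mm long, under 15 mm high; origin in the middle of its underside, long axis = its x.
- screwdriver: Bystander: screwdriver lying flat between the parts, 160 mm long, under 35 mm high; origin at its underside, long axis = its x.
- old_ring: Bystander: spare plastic ring lying flat, 54 mm across, 18 mm high, not used here; origin at the centre of its underside.
- jar: Bystander: closed glass jar, 68 mm across, 85 mm high, standing; origin at the centre of its underside.
- bottle: Bystander: green glass bottle, 68 mm across, 210 mm high, standing; origin at the centre of its underside.
- brush: Bystander: hand brush lying on the bench, under 50 mm high; origin at its underside, long axis = its x.
- tub: Bystander: white open bowl, 90 mm across, 50 mm high; origin at the centre of its underside.

How it is judged:
By the outcome, as a careful person would: the job done as asked, in the order asked, and still so for the second after the job is handed in, with the robot touching nothing.
It also fails if it takes over 72 s, if anything falls off the work surface, if the arm or the gripper's body presses on something with over 40 N, if the wrist force passes 120 N, or if a joint passes its speed limit or range.

## Working session

There is one attempt and no reset: what is moved stays moved. The work goes in short steps, Python scripts to look and compute and a shell command to move; the robot and the scene stay as the last step left them, time stands still between calls to the robot, and variables do not carry over. Pictures are saved under pics/ and viewed, at most 10 in all, crops included, and the job is handed in when it is done.

```bash
mkdir -p pics; ls; python3 - <<'E'
from station import state, imaging, manip
import cv2
print(state()); print(manip.grasp_offset)
import numpy as np
for n in ("scene","top"):
    c=imaging.camera(n); cv2.imwrite(f"pics/{n}0.png",cv2.resize(c["color"],(800,600),interpolation=cv2.INTER_CUBIC))
    print(n,c["fx"],c["fy"],c["cx"],c["cy"],c["k1"]); print(np.round(c["camera_from_world"],4).tolist())
E
```

```text
pics
{'time': 0.0, 'q': array([-8.01263395e-01,  4.08125785e-02,  8.38068930e-02, -4.68000609e-04,
       -1.61549124e+00, -3.33698856e-01]), 'joint_vel': array([ 4.53062574e-04, -2.27237588e-04, -3.02638496e-04, -1.89183144e-04,
       -1.19618343e-03,  8.19849459e-05]), 'joint_torque': array([-2.22412996e-04, -3.68195701e+01,  3.47409296e+01,  6.93201631e+00,
       -5.23723313e-03, -1.16724823e-05]), 'eef_pos': array([ 0.25323799, -0.54357932,  0.23027542]), 'tcp_rot': array([-2.46510917e-04, -2.16206323e-01,  9.76347299e-01,  8.46697029e-04]), 'ft_force': array([ 0.45436764, -0.1891801 ,  0.00798295]), 'wrist_torque': array([ 0.01770528, -0.02363759, -0.03454538]), 'grip_force': 0.0, 'grip_width': 1.0012368710138442}
0.0187
scene 428.1031706536647 428.1031706536647 255.15831152951742 192.6244313502953 -0.017846078171157194
[[0.213, 0.9769, 0.0184, -0.0277], [0.6922, -0.1377, -0.7084, -0.3026], [-0.6895, 0.1636, -0.7056, 1.5661], [0.0, 0.0, 0.0, 1.0]]
top 411.92276208199513 411.92276208199513 256.1674955257804 193.03778963392918 -0.04558530444916472
[[-0.0183, -0.9997, 0.0135, -0.0629], [-0.9951, 0.0169, -0.0976, 0.5347], [0.0973, -0.0152, -0.9951, 1.2819], [0.0, 0.0, 0.0, 1.0]]
```

View pics/scene0.png

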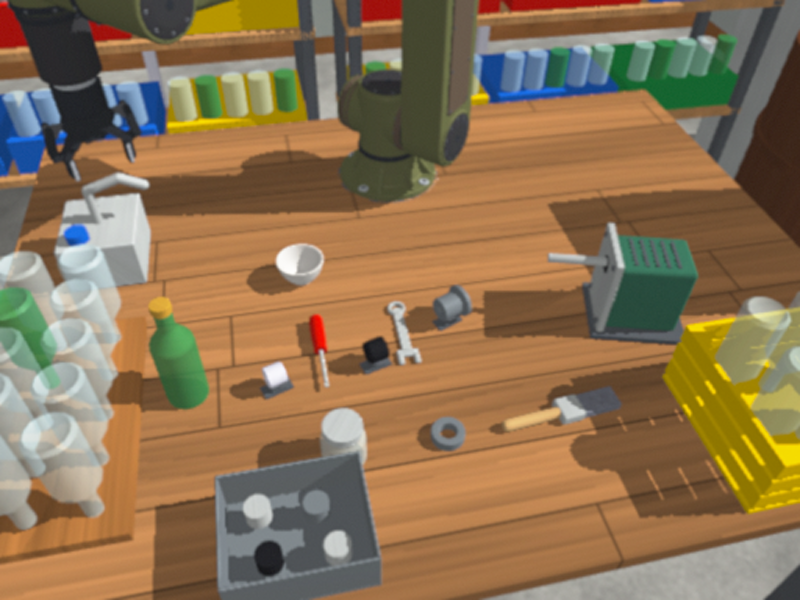

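View pics/top0.png

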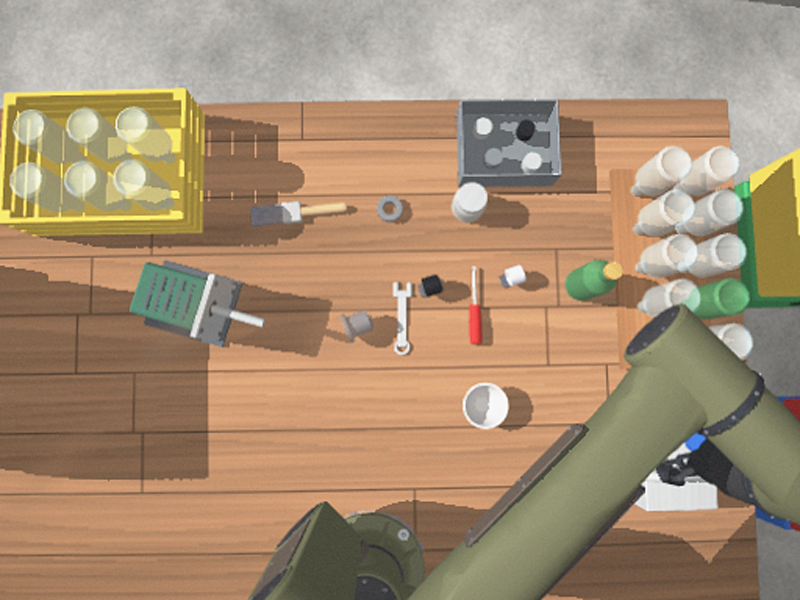

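Scene view: drive on the right, roller (452,303), cap (375,350), spacer (274,376). Top view: rod end (262,321), plate top edge from (213,275) to about (195,335), roller (357,323), cap (431,285), spacer (513,275).

```bash
cat > h.py <<'E'
import numpy as np, cv2
from scipy.optimize import least_squares
from scipy.spatial.transform import Rotation as R
def norm(c,uv):  # raw pixel -> undistorted slopes
    K=np.array([[c["fx"],0,c["cx"]],[0,c["fy"],c["cy"]],[0,0,1]])
    return cv2.undistortPoints(np.array(uv,float).reshape(-1,1,2),K,np.array([c["k1"],0,0,0]))[:,0]
def hit(c,uv,z):  # pixels -> world on plane z
    M=c["camera_from_world"]; o=-M[:3,:3].T@M[:3,3]
    d=np.c_[norm(c,uv),np.ones(len(uv))]@M[:3,:3]
    return o+d*((z-o[2])/d[:,2])[:,None]
def proj(c,P):
    M=c["camera_from_world"]; q=np.atleast_2d(P)@M[:3,:3].T+M[:3,3]; s=q[:,:2]/q[:,2:]
    s=s*(1+c["k1"]*(s**2).sum(1,keepdims=True)); return s*[c["fx"],c["fy"]]+[c["cx"],c["cy"]]
def rot(s): w=s["tcp_rot"]; return R.from_quat([w[1],w[2],w[3],w[0]])
def delta(s,pos,yaw):
    """shift in tool axes (cm) and turn about tool z to reach pos with the tool y axis at heading yaw, tool down"""
    r=rot(s); y=np.array([np.cos(yaw),np.sin(yaw),0]); z=np.array([0,0,-1.]); T=R.from_matrix(np.c_[np.cross(y,z),y,z])
    return np.round(100*r.inv().apply(np.array(pos)-s["eef_pos"]),2), np.round((r.inv()*T).as_rotvec(),3)
E
cat > m1.py <<'E'
from h import *; from station import imaging,state
c=imaging.camera("top"); s=1/1.5625
for n,uv,z in [("rodend",(262,321),.128),("plateA",(213,275),.165),("plateB",(195,338),.165),("roller",(357,323),.06),("cap",(431,285),.055),("spacer",(513,275),.05),("wr",(402,318),.01),("sd",(475,305),.02)]:
    print(n,hit(c,[np.array(uv)*s],z)[0].round(3))
print("tool",R.as_matrix(rot(state())).round(3).tolist())
w=imaging.camera("wrist"); print(w["fx"],w["k1"]); M=w["camera_from_world"]; T=rot(state()).as_matrix()
print("cam in tool:",(T.T@(-M[:3,:3].T@M[:3,3]-state()["eef_pos"])).round(4),"axes",(M[:3,:3]@T).round(3).tolist())
E
python3 m1.py
```

```text
rodend [0.492 0.188 0.128]
plateA [0.575 0.271 0.165]
plateB [0.46  0.302 0.165]
roller [0.489 0.014 0.06 ]
cap [ 0.563 -0.134  0.055]
spacer [ 0.581 -0.3    0.05 ]
wr [ 0.501 -0.075  0.01 ]
sd [ 0.525 -0.225  0.02 ]
tool [[-0.907, -0.422, -0.001], [-0.422, 0.907, 0.001], [0.0, 0.001, -1.0]]
296.155384901828 -0.048720821530219394
cam in tool: [ 0.0834 -0.001  -0.1435] axes [[-0.0, 1.0, 0.0], [-0.948, 0.0, -0.318], [-0.318, -0.001, 0.948]]
```

Plate width comes out 0.119 m and the rod tip 0.102 m from the face: consistent. I'll move the wrist camera above the parts, with tool y at drive heading 165°.

```bash
python3 -c "
from h import *; from station import state
print(delta(state(),[.49,-.2,.26],np.radians(165)))"
```

```text
(array([-35.97,  21.17,  -2.91]), array([ 0.001,  0.   , -0.873]))
```

```bash
python3 -m inch '[[[-4.5,2.65,-0.4,0,0,0,0],[-4.5,2.65,-0.4,0,0,0,0],[-4.5,2.65,-0.4,0,0,0,0],[-4.5,2.65,-0.4,0,0,0,0],[-4.5,2.65,-0.4,0,0,0,0],[-4.5,2.65,-0.4,0,0,0,0],[-4.5,2.65,-0.4,0,0,0,0],[-4.5,2.65,-0.3,0,0,0,0]]]'
python3 -m inch '[[[0,0,0,0,0,-0.145,0],[0,0,0,0,0,-0.145,0],[0,0,0,0,0,-0.145,0],[0,0,0,0,0,-0.145,0],[0,0,0,0,0,-0.145,0],[0,0,0,0,0,-0.145,0],[0,0,0,0,0,0,0],[0,0,0,0,0,0,0]]]'
python3 - <<'E'
from h import *; from station import state,imaging
print(delta(state(),[.49,-.2,.26],np.radians(165)),state()["q"].round(2))
c=imaging.camera("wrist"); np.save("w1.npy",c,allow_pickle=True); cv2.imwrite("pics/w1.png",cv2.resize(c["color"],(800,600),interpolation=cv2.INTER_CUBIC))
E
```

```text
time: 1.0
eef_pos: [0.4802, -0.2133, 0.2613]
tcp_rot: [0.0, -0.216, 0.976, -0.0]
ft_force: [0.9, -1.2, 0.6]
grip_width: 1.002
grip_force: 0.0
time: 1.8
eef_pos: [0.4794, -0.2153, 0.2608]
tcp_rot: [-0.0, -0.606, 0.796, 0.0]
ft_force: [-0.7, -0.0, 0.8]
grip_width: 1.002
grip_force: 0.0
(array([-1.75, -0.62,  0.08]), array([ 0.   ,  0.   , -0.007])) [-0.04 -0.15 -0.05 -0.   -1.68 -0.23]
```

View pics/w1.png

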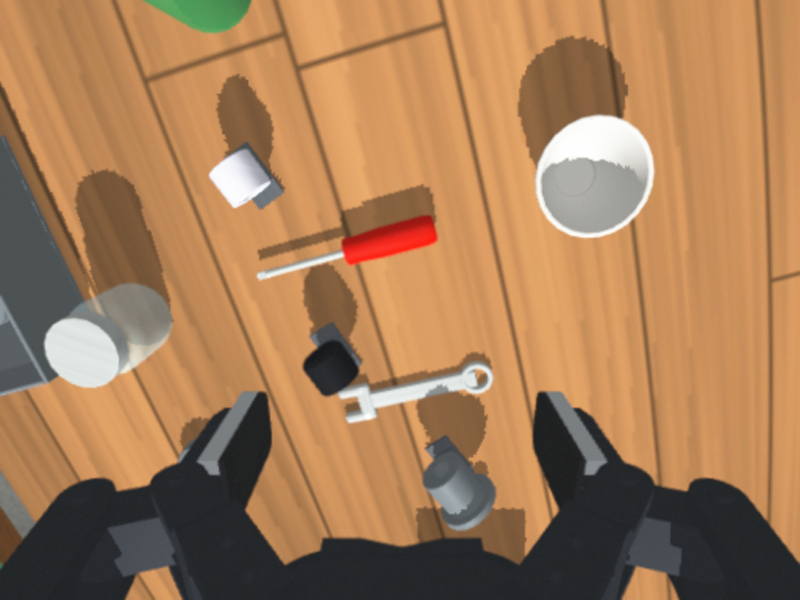

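The wrist picture shows the spacer at (240,178), cap (331,367), wrench (jaws at 360,400), and roller at (458,490) with the flange at lower right, towards the drive. I'll refine from close above the roller.

```bash
python3 - <<'E'
from h import *; from station import state
c=np.load("w1.npy",allow_pickle=True).item(); s=1/1.5625
for n,uv,z in [("roller small top",(440,462),.055),("roller mid",(458,485),.06),("cap",(331,362),.055),("spacer",(240,178),.05)]:
    print(n,hit(c,[np.array(uv)*s],z)[0].round(3))
print(delta(state(),[.489,.014,.15],np.radians(165)))
E
```

```text
roller small top [ 0.494 -0.028  0.055]
roller mid [ 0.484 -0.002  0.06 ]
cap [ 0.558 -0.149  0.055]
spacer [ 0.578 -0.309  0.05 ]
(array([-22.36,   5.15,  11.08]), array([ 0.   ,  0.   , -0.007]))
```

```bash
python3 -m inch '[[[-4,1,1,0,0,0,0],[-4,1,1.6,0,0,0,0],[-4,1,1.6,0,0,0,0],[-4,1,1.6,0,0,0,0],[-4,1,1.6,0,0,0,0],[-1.5,0.7,1.6,0,0,0,0],[0,0,1.6,0,0,0,0],[0,0,0.4,0,0,0,0]]]'
python3 - <<'E'
from h import *; from station import state,imaging
c=imaging.camera("wrist"); np.save("w2.npy",c,allow_pickle=True); cv2.imwrite("pics/w2.png",cv2.resize(c["color"],(800,600),interpolation=cv2.INTER_CUBIC))
E
```

```text
time: 2.65
eef_pos: [0.4799, 0.0071, 0.1489]
tcp_rot: [-0.001, -0.607, 0.795, 0.001]
ft_force: [0.4, -0.4, 0.6]
grip_width: 0.999
grip_force: 0.0
```

View pics/w2.png

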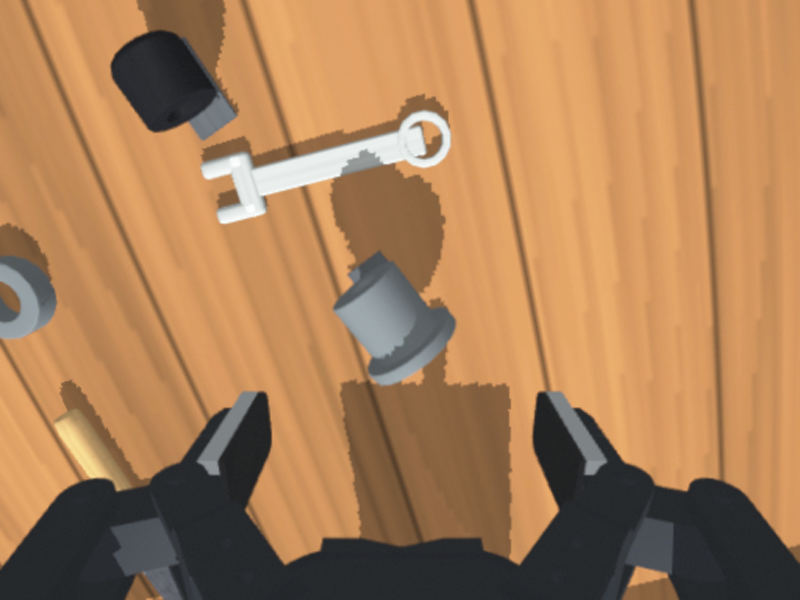

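The roller is at about (395,320), body to the upper left, flange at the lower right rim (370,378)-(455,320). The cap is at (163,80), with the wrench jaws clear beside it at (235,185). I'll fit a cylinder outline to the picked silhouette points.

```bash
cat >> h.py <<'E'
def cyl(x,y,yaw,z,r,y0,y1):
    t=np.linspace(0,2*np.pi,73); L=np.vstack([np.c_[r*np.cos(t),0*t+k,r*np.sin(t)] for k in (y0,y1)])
    return R.from_euler("z",yaw).apply(L)+[x,y,z]
def fit(c,pts,z,segs,x0):
    """pose (x,y,yaw) of coaxial cylinders segs=[(r,y0,y1)] from outline points in 800x600 pixels"""
    pts=np.array(pts)/1.5625
    def res(p):
        H=[cv2.convexHull(proj(c,cyl(*p,z,*s)).astype(np.float32)) for s in segs]
        return [max(cv2.pointPolygonTest(h,(float(u),float(v)),True) for h in H) for u,v in pts]
    f=least_squares(res,x0,diff_step=1e-3,x_scale=[.01,.01,.1]); return f.x, np.round(f.fun,1)
E
python3 - <<'E'
from h import *; from station import state
c=np.load("w2.npy",allow_pickle=True).item()
p=[(334,307),(345,325),(360,343),(374,358),(368,376),(383,384),(410,375),(440,350),(455,320),(448,308),(400,275),(415,292),(426,306)]
for y0 in (-.3,.3,-.6,.6):
    x,r=fit(c,p,.041,[(.022,-.025,.017),(.03,.017,.025)],[.485,.005,y0]); print(x.round(4),r)
# cap, rough
q=[(112,75),(120,50),(140,34),(163,31),(150,131),(130,105),(215,85),(200,58)]
for y0 in (-.3,.3): print("cap",*fit(c,q,.038,[(.02,-.017,.017)],[.56,-.14,y0]))
w=np.load("w1.npy",allow_pickle=True).item()
q=[(210,181),(213,177),(243,150),(253,155),(271,180),(268,186),(234,207),(222,198)]
for y0 in (-.3,.3): print("spacer",*fit(w,q,.035,[(.018,-.015,.015)],[.578,-.3,y0]))
E
```

```text
[ 0.4839  0.0081 -0.3485] [-12.8   0.7  11.6   5.4  -6.7 -10.1  -4.2   0.7 -12.6 -10.2  12.5  11.9
   4. ]
[0.4891 0.0143 0.4333] [ 0.9  1.4  0.5  0.9 -1.4  1.3  0.7 -0.1  0.4 -0.1  0.5  0.4  0.9]
[ 0.4821  0.0146 -0.7108] [-8.1  4.2 10.8  8.  -4.  -4.9  4.5 -6.5 -8.2 -0.6  8.3 14.3 12.4]
[0.4891 0.0143 0.4333] [ 0.9  1.4  0.5  0.9 -1.4  1.3  0.7 -0.1  0.4 -0.1  0.5  0.4  0.9]
cap [ 0.56406845 -0.1367921   0.25640757] [-0.3  0.3 -1.3  1.2 -0.2 -1.5 -0.6 -1.7]
cap [ 0.56406841 -0.13679208  0.25640918] [-0.3  0.3 -1.3  1.2 -0.2 -1.5 -0.6 -1.7]
spacer [ 0.58357813 -0.30867835  0.27522878] [-1.6  1.4  0.1 -0.5 -1.2  0.1  0.1 -1.5]
spacer [ 0.58288758 -0.30649225  0.42207864] [-0.1  1.1 -0.4 -1.7  0.3  0.8 -0.  -1.8]
```

```bash
cat >> h.py <<'E'
def goal(pos,yaw):
    """turn first, then shift along the turned tool axes"""
    from station import state
    s=state(); y=np.array([np.cos(yaw),np.sin(yaw),0]); z=np.array([0,0,-1.]); T=R.from_matrix(np.c_[np.cross(y,z),y,z])
    print("turn",(rot(s).inv()*T).as_rotvec().round(3),"then shift",(100*T.inv().apply(np.array(pos)-s["eef_pos"])).round(2),"q",s["q"].round(2))
E
python3 -c "
from h import *
goal([.4916,.0089,.022],.433+np.pi)"
```

```text
turn [ 0.002 -0.001 -0.699] then shift [ 0.27 -1.14 12.73] q [ 0.43 -0.28 -0.36 -0.   -1.5  -0.7 ]
```

```bash
python3 -m inch '[[[0,0,1,0,0,-0.14,0],[0,0,1,0,0,-0.14,0],[0,0,1,0,0,-0.14,0],[0,0,1,0,0,-0.14,0],[0,0,1,0,0,-0.139,0],[0.2,-1.1,0,0,0,0,0],[0,0,1,0,0,0,0],[0,0,0,0,0,0,0]]]'
python3 -c "
from h import *
goal([.4916,.0089,.022],.433+np.pi)"
```

```text
time: 3.5
eef_pos: [0.4909, 0.0091, 0.0896]
tcp_rot: [0.001, 0.842, -0.539, -0.001]
ft_force: [-0.4, -0.2, -1.3]
grip_width: 1.001
grip_force: 0.0
turn [ 0.002  0.001 -0.001] then shift [ 0.04 -0.05  6.76] q [ 0.43 -0.23 -0.42 -0.   -1.38  0.  ]
```

```bash
python3 -m inch '[[[0,0,2,0,0,0,0],[0,0,2,0,0,0,0],[0,0,1.5,0,0,0,0],[0,0,1.2,0,0,0,0],[0,0,0,0,0,0,0],[0,0,0,0,0,0,1],[0,0,0,0,0,0,1],[0,0,0,0,0,0,1]]]' 40
python3 -m inch '[[[0,0,0,0,0,0,1],[0,0,0,0,0,0,1],[0,0,0,0,0,0,1],[0,0,0,0,0,0,1],[0,0,0,0,0,0,1],[0,0,0,0,0,0,1],[0,0,0,0,0,0,1],[0,0,0,0,0,0,1]]]' 40
```

```text
time: 4.3
eef_pos: [0.4918, 0.0099, 0.0249]
tcp_rot: [-0.0, 0.843, -0.538, 0.0]
ft_force: [-17.1, -7.2, 22.3]
grip_width: 0.513
grip_force: 24.4
time: 5.1
eef_pos: [0.4918, 0.0097, 0.0252]
tcp_rot: [-0.0, 0.843, -0.538, 0.0]
ft_force: [-4.2, -1.3, 4.9]
grip_width: 0.513
grip_force: 39.9
```

Roller gripped (width 43.6 mm, as it should be). I'll first feel the rod with empty fingers, so I let go, rise, and cross over to the rod.

```bash
python3 -m inch '[[[0,0,0,0,0,0,0],[0,0,0,0,0,0,0],[0,0,0,0,0,0,0],[0,0,0,0,0,0,0],[0,0,-2,0,0,0,0],[0,0,-4,0,0,0,0],[0,0,-5,0,0,0,0],[0,0,-5,0,0,0,0]]]'
python3 -m inch '[[[0,0,-2,0,0,0.14,0],[0,0,0,0,0,0.14,0],[0,0,0,0,0,0.14,0],[0,0,0,0,0,0.14,0],[0,0,0,0,0,0.135,0],[-4,0,0,0,0,0,0],[-4,0,0,0,0,0,0],[0,0,0,0,0,0,0]]]'
python3 - <<'E'
from h import *; from station import state,imaging
c=imaging.camera("wrist"); np.save("w3.npy",c,allow_pickle=True); cv2.imwrite("pics/w3.png",cv2.resize(c["color"],(800,600),interpolation=cv2.INTER_CUBIC))
goal([.497,.207,.15],np.radians(165))
E
```

```text
time: 5.9
eef_pos: [0.4911, 0.0098, 0.1854]
tcp_rot: [0.0, 0.843, -0.538, -0.0]
ft_force: [1.8, 0.7, 0.7]
grip_width: 1.003
grip_force: 0.0
time: 6.7
eef_pos: [0.5125, 0.0903, 0.2028]
tcp_rot: [-0.001, -0.61, 0.792, 0.001]
ft_force: [0.3, 0.0, -1.3]
grip_width: 1.0
grip_force: 0.0
turn [ 0.001 -0.001  0.003] then shift [-11.02   4.53   5.31] q [ 0.56 -0.17 -0.17 -0.   -1.58 -0.82]
```

View pics/w3.png

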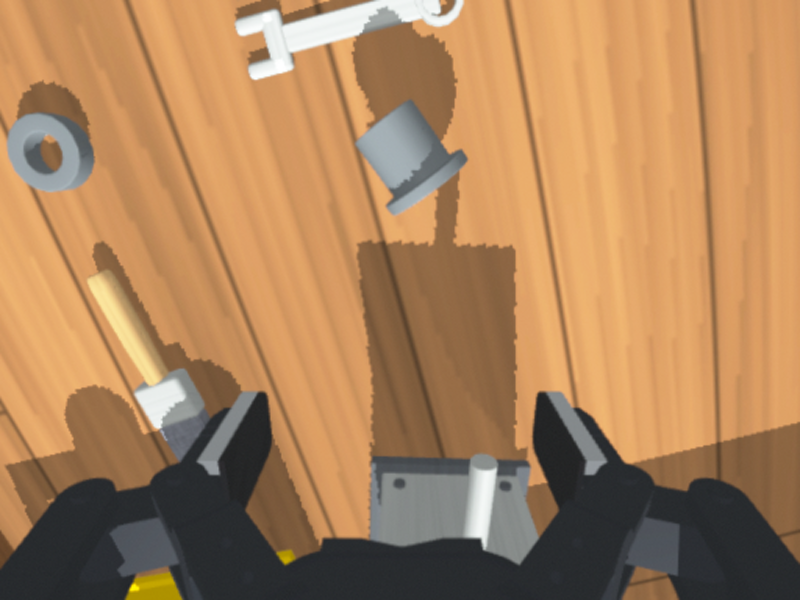

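The picture shows the roller back in its cradle at (410,155), drive foot front edge (372,458)-(528,463), rod end top rim around (483,462).

```bash
python3 - <<'E'
from h import *
c=np.load("w3.npy",allow_pickle=True).item(); s=1/1.5625
a,b=hit(c,np.array([(372,458),(528,463)])*s,.01); print(a,b,np.linalg.norm(a-b),np.degrees(np.arctan2(*(b-a)[1::-1])))
print("rodend ctr",hit(c,np.array([(483,463)])*s,.12))
p=[(357,145),(370,128),(385,117),(408,101),(420,117),(440,148),(466,157),(452,176),(420,202),(390,214),(388,195),(375,173)]
print(fit(c,p,.041,[(.022,-.025,.017),(.03,.017,.025)],[.489,.014,.43]))
goal([.494,.207,.145],np.radians(165))
E
```

```text
[0.57999798 0.24889457 0.01      ] [0.44958021 0.28946413 0.01      ] 0.13658214829189666 162.72044755828324
rodend ctr [[0.48873284 0.19091697 0.12      ]]
(array([0.48950725, 0.01491754, 0.41238661]), array([ 1.3, -0.9, -0. , -0.1, -0.2,  1.3, -0.4,  0.1,  0.2,  0.4, -1. ,
        1.2]))
turn [ 0.001 -0.001  0.003] then shift [-10.94   4.82   5.81] q [ 0.56 -0.17 -0.17 -0.   -1.58 -0.82]
```

```bash
python3 -m inch '[[[-1.9,0.8,0,0,0,0,1],[-3,1.4,0,0,0,0,1],[-3,1.4,0,0,0,0,1],[-3,1.2,0.5,0,0,0,1],[0,0,2,0,0,0,1],[0,0,2,0,0,0,1],[0,0,1.8,0,0,0,1],[0,0,0,0,0,0,1]]]' 40
python3 -m inch '[[[0,0,0.3,0,0,0,1],[0,0,0.2,0,0,0,1],[0,0,0.2,0,0,0,1],[0,0,0.2,0,0,0,1],[0,0,0.1,0,0,0,1],[0,0,0,0,0,0,1],[0,0,0,0,0,0,1],[0,0,0,0,0,0,1]]]'
```

```text
time: 7.55
eef_pos: [0.4927, 0.2036, 0.1381]
tcp_rot: [-0.002, -0.609, 0.793, 0.0]
ft_force: [0.4, -0.7, -0.7]
grip_width: 0.001
grip_force: 0.0
time: 8.35
eef_pos: [0.4944, 0.205, 0.133]
tcp_rot: [0.001, -0.609, 0.793, -0.0]
ft_force: [-4.2, -1.2, 7.4]
grip_width: 0.001
grip_force: 3.7
```

```bash
python3 -m inch '[[[0,0,-2,0,0,0,0],[0,0,0,0,0,0,0],[0,0,0,0,0,0,0],[0,0,0,0,0,0,0],[0,0,2,0,0,0,0],[0,0,2.7,0,0,0,0.5],[0,0,0,0,0,0,1],[0,0,0,0,0,0,1]]]' 20
python3 -m inch '[[[0,0,0,0,0,0,1],[0,0,0,0,0,0,1],[0,0,0,0,0,0,1],[0,0,0,0,0,0,1],[0,0,0,0,0,0,1],[0,0,0,0,0,0,1],[0,0,0,0,0,0,1],[0,0,0,0,0,0,1]]]' 20
```

```text
time: 9.15
eef_pos: [0.4938, 0.2045, 0.1038]
tcp_rot: [-0.001, -0.609, 0.793, -0.0]
ft_force: [0.4, -0.7, 0.5]
grip_width: 0.376
grip_force: 0.0
time: 9.95
eef_pos: [0.4951, 0.2051, 0.1055]
tcp_rot: [0.001, -0.609, 0.793, -0.001]
ft_force: [5.7, -1.1, 2.9]
grip_width: 0.181
grip_force: 20.0
```

```bash
python3 -m inch '[[[0,-0.1,0,0,0,0,1],[0,-0.1,0,0,0,0,1],[0,0,0,0,0,0,1],[0,0,0,0,0,0,1],[0,0,0,0,0,0,1],[0,0,0,0,0,0,1],[0,0,0,0,0,0,1],[0,0,0,0,0,0,1]]]' 20; python3 -c "
from station import state
s=state(); print(s['wrist_torque'],s['ft_force'],s['eef_pos'])"
```

```text
time: 10.75
eef_pos: [0.4952, 0.205, 0.1054]
tcp_rot: [0.0, -0.609, 0.793, 0.001]
ft_force: [-5.7, 1.0, 8.6]
grip_width: 0.178
grip_force: 20.6
[ 0.18620522  2.05891688 -0.28811769] [-5.72536331  0.97959379  8.55766801] [0.49515384 0.20500395 0.10539942]
```

```bash
python3 -m inch '[[[0,0.1,0,0,0,0,0],[0,0,0,0,0,0,0],[0,0,0,0,0,0,0],[0,0,-2.5,0,0,0,0.5],[0,0,-2.5,0,0,0,1],[-4.5,0,0,0,0,0,1],[0,0,0,0,0,0,1],[0,0,0,0,0,0,1]]]' 20
python3 -m inch '[[[0,0,1,0,0,0,1],[0,0,0.6,0,0,0,1],[0,0,0.2,0,0,0,1],[0,0,0.2,0,0,0,1],[0,0,0.2,0,0,0,1],[0,0,0.2,0,0,0,1],[0,0,0,0,0,0,1],[0,0,0,0,0,0,1]]]' 20
python3 -c "
from station import state
s=state(); print(s['wrist_torque'],s['ft_force'],s['eef_pos'])"
```

```text
time: 11.55
eef_pos: [0.5062, 0.2486, 0.1529]
tcp_rot: [-0.001, -0.609, 0.793, 0.0]
ft_force: [-0.1, -0.6, 0.2]
grip_width: -0.005
grip_force: 0.0
time: 12.35
eef_pos: [0.5068, 0.2477, 0.1329]
tcp_rot: [0.001, -0.609, 0.793, -0.001]
ft_force: [-6.8, -3.2, 11.2]
grip_width: 0.001
grip_force: 5.8
[-0.8641326   2.35032685 -0.04691032] [-6.75235682 -3.21791813 11.19982647] [0.50675788 0.24773773 0.13292101]
```

```bash
python3 -m inch '[[[0,0,-2,0,0,0,0],[0,0,0,0,0,0,0],[0,0,0,0,0,0,0],[0,0,0,0,0,0,0],[0,0,2.2,0,0,0,0],[0,0,2.4,0,0,0,0.5],[0,0,0,0,0,0,1],[0,0,0,0,0,0,1]]]' 20
python3 -m inch '[[[0,0,0,0,0,0,1],[0,0,0,0,0,0,1],[0,0,0,0,0,0,1],[0,0,0,0,0,0,1],[0,0,0,0,0,0,1],[0,0,0,0,0,0,1],[0,0,0,0,0,0,1],[0,0,0,0,0,0,1]]]' 20
python3 -c "
from station import state
s=state(); print(s['wrist_torque'],s['ft_force'],s['eef_pos'])"
```

```text
time: 13.15
eef_pos: [0.5064, 0.2478, 0.1037]
tcp_rot: [-0.001, -0.609, 0.793, -0.0]
ft_force: [0.6, -0.5, 0.5]
grip_width: 0.375
grip_force: 0.0
time: 13.95
eef_pos: [0.5082, 0.2481, 0.1055]
tcp_rot: [0.002, -0.609, 0.793, -0.001]
ft_force: [6.4, -1.3, -3.2]
grip_width: 0.178
grip_force: 20.6
[-0.49247875 -1.9970893  -0.26078914] [ 6.41589146 -1.29090194 -3.22321612] [0.5082041  0.24812093 0.10547671]
```

```bash
python3 -m inch '[[[0,0,0,0,0,0,0],[0,0,0,0,0,0,0],[0,0,0,0,0,0,0],[0,0,-4,0,0,0,0],[0,0,-3,0,0,0,0],[4.5,0,0,0,0,0,0],[4.5,0,0,0,0,0,0],[4.5,0,0,0,0,0,0]]]' 40
python3 -m inch '[[[4.5,0,0,0,0,0,0],[4.5,0,0,0,0,0,0],[0,0,0,0,0,-0.14,0],[0,0,0,0,0,-0.14,0],[0,0,0,0,0,-0.14,0],[0,0,0,0,0,-0.14,0],[0,0,0,0,0,-0.12,0],[0,0,0,0,0,0,0]]]'
python3 -c "
from h import *
goal([.4918,.0095,.0235],.425+np.pi)"
```

```text
time: 14.75
eef_pos: [0.4711, 0.1167, 0.1743]
tcp_rot: [0.0, -0.61, 0.793, 0.0]
ft_force: [0.3, -0.3, 0.7]
grip_width: 1.001
grip_force: 0.0
time: 15.55
eef_pos: [0.4485, 0.0308, 0.1742]
tcp_rot: [-0.0, 0.839, -0.544, 0.0]
ft_force: [0.2, 0.3, 0.7]
grip_width: 1.003
grip_force: 0.0
turn [-0.     0.    -0.005] then shift [ 3.73 -3.07 15.07] q [ 0.52 -0.38 -0.39 -0.   -1.56 -0.1 ]
```

```bash
python3 -m inch '[[[3.73,-3.07,2,0,0,-0.005,0],[0,0,4,0,0,0,0],[0,0,4,0,0,0,0],[0,0,3,0,0,0,0],[0,0,2.1,0,0,0,0.3],[0,0,0,0,0,0,1],[0,0,0,0,0,0,1],[0,0,0,0,0,0,1]]]' 50
python3 -m inch '[[[0,0,0,0,0,0,1],[0,0,0,0,0,0,1],[0,0,0,0,0,0,1],[0,0,0,0,0,0,1],[0,0,0,0,0,0,1],[0,0,0,0,0,0,1],[0,0,0,0,0,0,1],[0,0,0,0,0,0,1]]]' 50
python3 -c "
from h import *
goal([.4918,.0095,.0235],.425+np.pi)"
```

```text
time: 16.35
eef_pos: [0.4912, 0.0106, 0.026]
tcp_rot: [-0.001, 0.84, -0.543, 0.001]
ft_force: [-0.1, 0.2, -0.3]
grip_width: 0.503
grip_force: 51.6
time: 17.15
eef_pos: [0.491, 0.0105, 0.0253]
tcp_rot: [-0.001, 0.84, -0.542, 0.001]
ft_force: [2.2, 1.2, 6.2]
grip_width: 0.501
grip_force: 52.4
turn [-0.003 -0.001 -0.001] then shift [ 0.12 -0.03  0.18] q [ 0.43 -0.19 -0.51  0.   -1.24 -0.01]
```

```bash
python3 -m inch '[[[0,0,-4,0,0,0,1],[0,0,-4,0,0,0,1],[0,0,-0.8,0,0,0.14,1],[0,0,0,0,0,0.14,1],[0,0,0,0,0,0.14,1],[0,0,0,0,0,0.14,1],[0,0,0,0,0,0.14,1],[0,0,0,0,0,0,1]]]'
python3 -c "
from h import *
goal([.4787,.1501,.1093],np.radians(163.2))"
```

```text
time: 17.95
eef_pos: [0.489, 0.01, 0.1109]
tcp_rot: [-0.001, -0.603, 0.798, 0.001]
ft_force: [0.0, 0.8, -0.9]
grip_width: 0.503
grip_force: 51.8
turn [ 0.002 -0.001  0.016] then shift [-13.11   5.04   0.16] q [ 0.43 -0.24 -0.4  -0.   -1.42 -0.71]
```

```bash
python3 -m inch '[[[0,0,0,0,0,0.016,1],[-3.3,1.3,0,0,0,0,1],[-3.3,1.3,0,0,0,0,1],[-3.3,1.3,0,0,0,0,1],[-3.2,1.1,0.16,0,0,0,1],[0,0,0,0,0,0,1],[0,0,0,0,0,0,1],[0,0,0,0,0,0,1]]]'
python3 - <<'E'
from h import *; from station import imaging
goal([.4787,.1501,.1093],np.radians(163.2))
c=imaging.camera("wrist"); cv2.imwrite("pics/w4.png",cv2.resize(c["color"],(800,600),interpolation=cv2.INTER_CUBIC))
c=imaging.camera("scene"); cv2.imwrite("pics/s4.png",cv2.resize(c["color"][120:240,300:460],(800,600),interpolation=cv2.INTER_CUBIC))
E
```

```text
time: 18.75
eef_pos: [0.4795, 0.1494, 0.11]
tcp_rot: [-0.0, -0.597, 0.802, 0.0]
ft_force: [-0.6, -0.3, -0.8]
grip_width: 0.505
grip_force: 51.8
turn [ 0.    -0.     0.002] then shift [-0.04  0.1   0.07] q [ 0.7  -0.21 -0.37 -0.   -1.41 -1.  ]
```

View pics/s4.png

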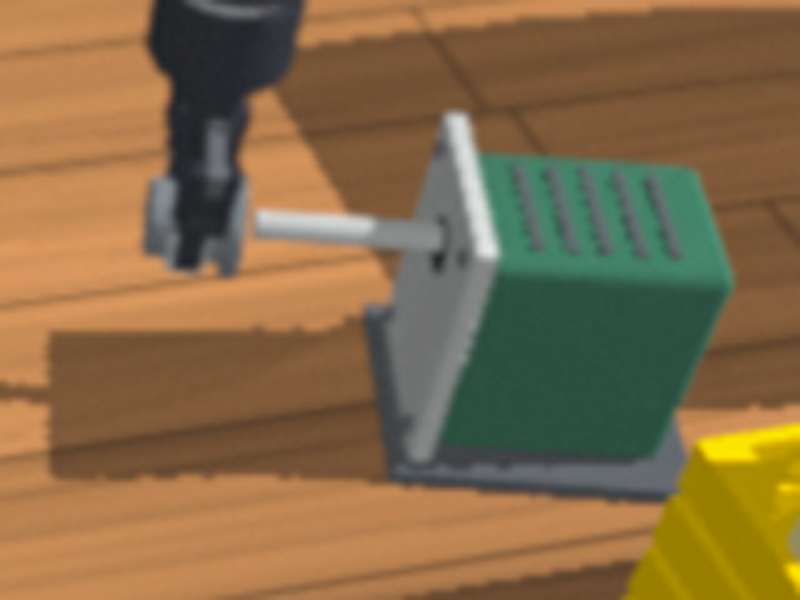

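The scene crop shows the flange centred about (232,226) and the rod end at (260,224), in line. The rod sits high in its opening, which agrees with the touch. Advancing.

```bash
python3 -m inch '[[[0,0.1,0.07,0,0,0.002,1],[-0.5,0,0,0,0,0,1],[-0.5,0,0,0,0,0,1],[-0.4,0,0,0,0,0,1],[-0.3,0,0,0,0,0,1],[-0.3,0,0,0,0,0,1],[0,0,0,0,0,0,1],[0,0,0,0,0,0,1]]]'
python3 -c "
from station import state
s=state(); print(s['wrist_torque'],s['ft_force'],s['eef_pos'])"
```

```text
time: 19.65
eef_pos: [0.4844, 0.1695, 0.1094]
tcp_rot: [-0.0, -0.596, 0.803, 0.0]
ft_force: [-1.0, 0.2, -1.0]
grip_width: 0.508
grip_force: 51.8
[-0.03008329 -0.01046992 -0.01038666] [-0.97312187  0.2343221  -0.99837873] [0.48442646 0.16946674 0.10939825]
```

```bash
python3 -m inch '[[[-0.5,0,0,0,0,0,1],[-0.6,0,0,0,0,0,1],[-0.6,0,0,0,0,0,1],[-0.6,0,0,0,0,0,1],[-0.6,0,0,0,0,0,1],[-0.6,0,0,0,0,0,1],[0,0,0,0,0,0,1],[0,0,0,0,0,0,1]]]'
python3 -c "
from h import *; from station import state
s=state(); print(s['wrist_torque'],s['ft_force'],s['eef_pos']); d=np.array([.289,.957]); goal([*(np.array([.4908,.1903])+.0726*d),.1093],np.radians(163.2))"
```

```text
time: 20.45
eef_pos: [0.4946, 0.203, 0.1093]
tcp_rot: [-0.0, -0.596, 0.803, 0.0]
ft_force: [-0.6, 0.5, -0.6]
grip_width: 0.5
grip_force: 51.8
[-0.03327701  0.01660016 -0.03666287] [-0.57540459  0.5310296  -0.61614817] [0.49457211 0.20298103 0.10933483]
turn [ 0.    -0.    -0.001] then shift [-5.93 -0.01  0.  ] q [ 0.77 -0.11 -0.29 -0.   -1.4  -1.06]
```

```bash
python3 -m inch '[[[-0.8,0,0,0,0,0,1],[-0.9,0,0,0,0,0,1],[-0.9,0,0,0,0,0,1],[-0.9,0,0,0,0,0,1],[-0.9,0,0,0,0,0,1],[-0.6,0,0,0,0,0,1],[-0.3,0,0,0,0,0,1],[0,0,0,0,0,0,1]]]'
python3 -m inch '[[[-0.2,0,0,0,0,0,1],[-0.2,0,0,0,0,0,1],[-0.2,0,0,0,0,0,1],[-0.2,0,0,0,0,0,1],[-0.1,0,0,0,0,0,1],[0,0,0,0,0,0,1],[0,0,0,0,0,0,1],[0,0,0,0,0,0,1]]]'
python3 -c "
from h import *; from station import state
s=state(); print(s['wrist_torque'],s['ft_force'],s['eef_pos']); d=np.array([.289,.957]); goal([*(np.array([.4908,.1903])+.0726*d),.1093],np.radians(163.2))"
```

```text
time: 21.25
eef_pos: [0.51, 0.2539, 0.1093]
tcp_rot: [-0.0, -0.596, 0.803, 0.0]
ft_force: [0.2, -1.1, -0.2]
grip_width: 0.504
grip_force: 51.8
time: 22.05
eef_pos: [0.5112, 0.2559, 0.1086]
tcp_rot: [-0.006, -0.595, 0.804, -0.003]
ft_force: [-5.2, -20.0, 2.6]
grip_width: 0.505
grip_force: 51.5
[-6.27802853  1.67834552  0.50140201] [ -5.21227297 -19.97595894   2.61669959] [0.51121442 0.25594797 0.10864146]
turn [ 0.002 -0.013 -0.003] then shift [-0.38  0.06 -0.07] q [ 0.82 -0.   -0.19  0.   -1.4  -1.11]
```

```bash
python3 -m inch '[[[0.4,0,0.1,0,0,0,1],[0,0,0,0,0,0,1],[0,0,0,0,0,0,0.5],[0,0,0,0,0,0,0],[0,0,0,0,0,0,0],[0,0,0,0,0,0,0],[0,0,-4,0,0,0,0],[0,0,-4.5,0,0,0,0]]]' 50
python3 - <<'E'
from h import *; from station import state,imaging
print(state()["eef_pos"],state()["ft_force"])
c=imaging.camera("scene"); cv2.imwrite("pics/s5.png",cv2.resize(c["color"][120:240,300:460],(800,600),interpolation=cv2.INTER_CUBIC))
E
```

```text
time: 22.85
eef_pos: [0.5106, 0.2582, 0.1928]
tcp_rot: [-0.002, -0.596, 0.803, -0.0]
ft_force: [0.8, 0.9, 1.4]
grip_width: 1.0
grip_force: 0.0
[0.51059543 0.25816832 0.19284663] [0.76593545 0.85216678 1.38009219]
```

View pics/s5.png

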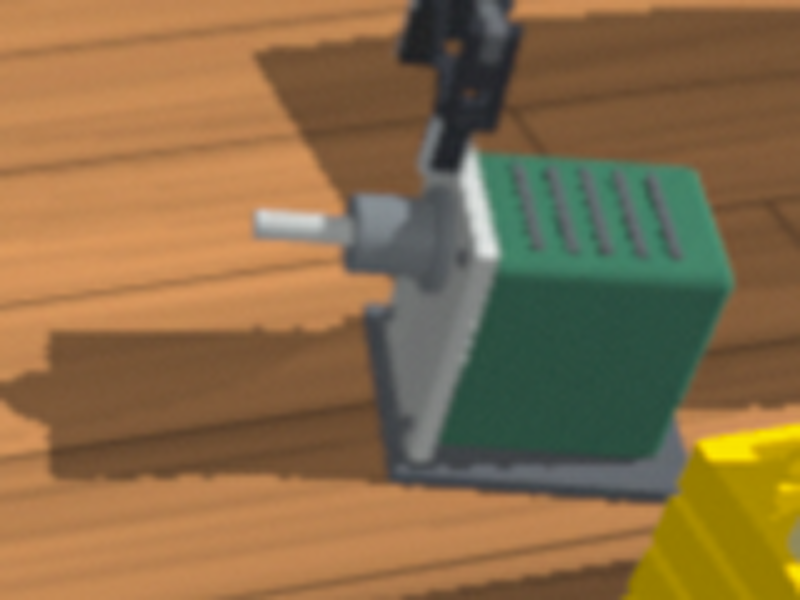

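The roller sits on the rod with its flange against the plate (flange at (440,240), rod end at (257,222)). Next, the spacer; checking the room by the bottle first.

```bash
python3 - <<'E'
from h import *; from station import imaging
c=imaging.camera("top"); s=1/1.5625
print("bottle",hit(c,[np.array((612,270))*s],.21),"jar",hit(c,[np.array((470,195))*s],.085))
goal([.583,-.28,.15],.35+np.pi)
E
```

```text
bottle [[ 0.56545613 -0.44569346  0.21      ]] jar [[ 0.73753957 -0.21335781  0.085     ]]
turn [-0.011  0.006 -0.644] then shift [53.07 12.03  5.18] q [ 0.82 -0.04 -0.05  0.   -1.55 -1.11]
```

```bash
python3 -m inch '[[[4.4,-2,0,0,0,0,0],[4.4,-2,0,0,0,0,0],[4.4,-2,0,0,0,0,0],[4.4,-2,0,0,0,0,0],[4.4,-2,0,0,0,0,0],[4.4,-2,0,0,0,0,0],[4.4,-2,0,0,0,0,0],[4.4,-2,0,0,0,0,0]]]'
python3 -m inch '[[[4.4,-2,0,0,0,0,0],[4.4,-2,0,0,0,0,0],[4.4,-2,0,0,0,0,0],[0,0,0,0,0,-0.14,0],[0,0,0.8,0,0,-0.14,0],[0,0,0.8,0,0,-0.14,0],[0,0,0.8,0,0,-0.14,0],[0,0,0.8,0,0,-0.084,0]]]'
python3 - <<'E'
from h import *; from station import state,imaging
goal([.583,-.307,.016],.35+np.pi)
c=imaging.camera("wrist"); np.save("w6.npy",c,allow_pickle=True); cv2.imwrite("pics/w6.png",cv2.resize(c["color"],(800,600),interpolation=cv2.INTER_CUBIC))
E
```

```text
time: 23.75
eef_pos: [0.5629, -0.1265, 0.194]
tcp_rot: [0.001, -0.596, 0.803, -0.0]
ft_force: [0.9, 0.5, 0.0]
grip_width: 0.999
grip_force: 0.0
time: 24.55
eef_pos: [0.5821, -0.2684, 0.1612]
tcp_rot: [-0.0, 0.821, -0.571, 0.0]
ft_force: [-0.3, -0.5, -1.0]
grip_width: 1.0
grip_force: 0.0
turn [-0.001 -0.     0.005] then shift [ 3.65  1.24 14.52] q [-0.12  0.15  0.08 -0.   -1.5   0.48]
```

View pics/w6.png

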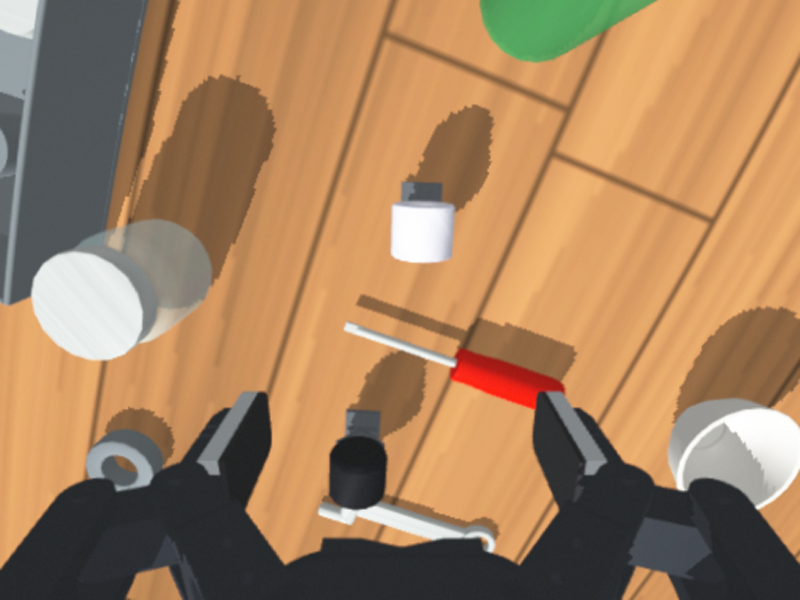

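The spacer appears at (422,232), outline x 391–454, y 202–262. The cap is at (358,472), outline x 331–386, y 437–508. The jaw of the wrench lies just behind the cap at (340,512).

```bash
python3 - <<'E'
from h import *
c=np.load("w6.npy",allow_pickle=True).item()
p=[(391,210),(391,230),(391,250),(400,260),(420,262),(442,261),(453,230),(454,210),(452,252),(422,201),(400,203),(445,203)]
x,r=fit(c,p,.035,[(.018,-.015,.015)],[.583,-.307,.35]); print(x,r)
p=[(330,455),(330,470),(332,493),(340,504),(358,508),(375,505),(385,490),(386,470),(386,455),(358,436)]
y,r=fit(c,p,.038,[(.02,-.017,.017)],[.564,-.137,.25]); print(y,r)
goal([x[0],x[1],.0175],x[2]+np.pi)
E
```

```text
[ 0.5824744  -0.30836102  0.34842248] [-0.1 -0.1 -0.1  0.2  0.4  0.1 -0.1 -0.2  0.  -0.1  0.6  0.3]
[ 0.56411176 -0.13820974  0.33311501] [0.8 0.4 1.1 1.  1.2 0.3 1.2 0.7 0.9 2.4]
turn [0.001 0.001 0.01 ] then shift [ 3.81  1.29 14.19] q [-0.12  0.15  0.07 -0.   -1.49  0.48]
```

```bash
python3 -m inch '[[[3.95,1.29,2,0,0,0.01,0],[0,0,4,0,0,0,0],[0,0,4,0,0,0,0],[0,0,2.5,0,0,0,0],[0,0,1.6,0,0,0,0.3],[0,0,0,0,0,0,1],[0,0,0,0,0,0,1],[0,0,0,0,0,0,1]]]' 50
python3 -m inch '[[[0,0,0,0,0,0,1],[0,0,0,0,0,0,1],[0,0,0,0,0,0,1],[0,0,0,0,0,0,1],[0,0,0,0,0,0,1],[0,0,0,0,0,0,1],[0,0,0,0,0,0,1],[0,0,0,0,0,0,1]]]' 50
python3 -c "
from h import *
goal([.5824,-.3083,.0185],.3484+np.pi)"
```

```text
time: 25.4
eef_pos: [0.5853, -0.3104, 0.0235]
tcp_rot: [-0.001, 0.817, -0.577, 0.003]
ft_force: [-0.2, 0.7, 0.3]
grip_width: 0.406
grip_force: 52.3
time: 26.2
eef_pos: [0.5849, -0.3104, 0.0232]
tcp_rot: [-0.001, 0.817, -0.577, 0.002]
ft_force: [1.5, 2.3, 5.9]
grip_width: 0.407
grip_force: 53.1
turn [-0.004 -0.003 -0.008] then shift [-0.29  0.17  0.47] q [-0.19  0.27 -0.04  0.   -1.25  0.53]
```

```bash
python3 -m inch '[[[0,0,-4.5,0,0,0,1],[0,0,-4.5,0,0,0,1],[0,0,-0.5,0,0,0.14,1],[0,0,0,0,0,0.14,1],[0,0,0,0,0,0.14,1],[0,0,0,0,0,0.14,1],[0,0,0,0,0,0.085,1],[0,0,0,0,0,0,1]]]'
python3 -c "
from h import *
goal([.4802,.1551,.1132],np.radians(163.2))"
```

```text
time: 27.0
eef_pos: [0.5828, -0.3101, 0.1153]
tcp_rot: [-0.0, -0.591, 0.807, 0.0]
ft_force: [0.8, 0.0, -1.2]
grip_width: 0.409
grip_force: 52.3
turn [ 0.001  0.    -0.013] then shift [-41.57  23.26   0.21] q [-0.19  0.21  0.06 -0.   -1.42 -0.12]
```

```bash
python3 -m inch '[[[-3.9,2.2,0,0,0,-0.013,1],[-4,2.2,0,0,0,0,1],[-4,2.2,0,0,0,0,1],[-4,2.2,0,0,0,0,1],[-4,2.2,0,0,0,0,1],[-4,2.2,0,0,0,0,1],[-4,2.2,0,0,0,0,1],[-4,2.2,0,0,0,0,1]]]'
python3 -m inch '[[[-4,2.2,0,0,0,0,1],[-3,2.2,0,0,0,0,1],[0,0,0,0,0,0,1],[0,0,0,0,0,0,1],[0,0,0,0,0,0,1],[0,0,0,0,0,0,1],[0,0,0,0,0,0,1],[0,0,0,0,0,0,1]]]'
python3 -c "
from h import *
goal([.4802,.1551,.1132],np.radians(163.2))"
```

```text
time: 27.8
eef_pos: [0.5061, 0.0477, 0.1157]
tcp_rot: [0.0, -0.598, 0.802, 0.0]
ft_force: [1.0, 0.5, -0.6]
grip_width: 0.406
grip_force: 52.3
time: 28.6
eef_pos: [0.4852, 0.1252, 0.1154]
tcp_rot: [-0.0, -0.596, 0.803, 0.0]
ft_force: [0.0, 0.2, -1.1]
grip_width: 0.406
grip_force: 52.3
turn [ 0. -0.  0.] then shift [-2.72  1.34  0.22] q [ 0.66 -0.21 -0.36 -0.   -1.42 -0.95]
```

Correct laterally first, then creep on.

```bash
python3 -m inch '[[[0,0.7,0.22,0,0,0,1],[0,0.64,0,0,0,0,1],[-1,0,0,0,0,0,1],[-1.2,0,0,0,0,0,1],[-0.5,0,0,0,0,0,1],[0,0,0,0,0,0,1],[0,0,0,0,0,0,1],[0,0,0,0,0,0,1]]]'
python3 -c "
from h import *
goal([.4802,.1551,.1132],np.radians(163.2))"
```

```text
time: 29.4
eef_pos: [0.4799, 0.1555, 0.1132]
tcp_rot: [-0.0, -0.597, 0.802, 0.0]
ft_force: [0.9, 0.5, 0.1]
grip_width: 0.406
grip_force: 52.3
turn [ 0.    -0.     0.001] then shift [ 0.03 -0.04 -0.  ] q [ 0.71 -0.2  -0.36 -0.   -1.41 -1.01]
```

```bash
python3 -m inch '[[[-0.5,-0.04,0,0,0,0,1],[-0.5,0,0,0,0,0,1],[-0.4,0,0,0,0,0,1],[-0.4,0,0,0,0,0,1],[-0.4,0,0,0,0,0,1],[0,0,0,0,0,0,1],[0,0,0,0,0,0,1],[0,0,0,0,0,0,1]]]'
python3 -c "
from h import *; from station import state
s=state(); print(s['wrist_torque']); d=np.array([.289,.957]); goal([*(np.array([.4897,.1867])+.0341*d),.1132],np.radians(163.2))"
```

```text
time: 30.2
eef_pos: [0.4866, 0.1765, 0.1133]
tcp_rot: [-0.0, -0.597, 0.802, 0.0]
ft_force: [-0.5, -0.5, -0.1]
grip_width: 0.41
grip_force: 52.3
[ 0.00077111  0.06605632 -0.0048159 ]
turn [0.    0.    0.001] then shift [-4.48  0.    0.01] q [ 0.74 -0.16 -0.33 -0.   -1.41 -1.03]
```

```bash
python3 -m inch '[[[-0.6,0,0,0,0,0,1],[-0.7,0,0,0,0,0,1],[-0.7,0,0,0,0,0,1],[-0.7,0,0,0,0,0,1],[-0.6,0,0,0,0,0,1],[-0.4,0,0,0,0,0,1],[-0.2,0,0,0,0,0,1],[0,0,0,0,0,0,1]]]'
python3 -m inch '[[[-0.2,0,0,0,0,0,1],[-0.2,0,0,0,0,0,1],[-0.2,0,0,0,0,0,1],[-0.2,0,0,0,0,0,1],[-0.1,0,0,0,0,0,1],[0,0,0,0,0,0,1],[0,0,0,0,0,0,1],[0,0,0,0,0,0,1]]]'
python3 -c "
from h import *; from station import state
s=state(); print(s['wrist_torque']); d=np.array([.289,.957]); goal([*(np.array([.4897,.1867])+.0341*d),.1132],np.radians(163.2))"
```

```text
time: 31.0
eef_pos: [0.4979, 0.2141, 0.1132]
tcp_rot: [-0.0, -0.597, 0.802, 0.0]
ft_force: [0.0, -0.3, -0.9]
grip_width: 0.404
grip_force: 52.3
time: 31.8
eef_pos: [0.4994, 0.2188, 0.1132]
tcp_rot: [-0.004, -0.596, 0.803, -0.002]
ft_force: [-5.2, -12.6, 4.5]
grip_width: 0.407
grip_force: 52.8
[-4.11385804  1.8659355   0.22270441]
turn [ 0.001 -0.008 -0.   ] then shift [-0.06  0.    0.  ] q [ 0.78 -0.08 -0.25  0.   -1.41 -1.08]
```

```bash
python3 -m inch '[[[0.3,0,0.1,0,0,0,1],[0,0,0,0,0,0,1],[0,0,0,0,0,0,0.5],[0,0,0,0,0,0,0],[0,0,0,0,0,0,0],[0,0,0,0,0,0,0],[0,0,-4,0,0,0,0],[0,0,-3,0,0,0,0]]]' 50
python3 -c "
from h import *
from station import state
print(delta(state(),[.564,-.12,.15],.31+np.pi)); goal([.564,-.12,.15],.31+np.pi)"
```

```text
time: 32.6
eef_pos: [0.4997, 0.2196, 0.1836]
tcp_rot: [-0.0, -0.597, 0.802, -0.0]
ft_force: [0.3, -0.4, 0.7]
grip_width: 1.005
grip_force: 0.0
(array([ 30.67, -15.93,   3.38]), array([-0.   , -0.   , -0.602]))
turn [-0.    -0.    -0.602] then shift [34.3   4.23  3.36] q [ 0.78 -0.1  -0.14  0.   -1.53 -1.07]
```

```bash
python3 -m inch '[[[3.8,-2,0,0,0,0,0],[3.8,-2,0,0,0,0,0],[3.8,-2,0,0,0,0,0],[3.8,-2,0,0,0,0,0],[3.8,-2,0,0,0,0,0],[3.8,-2,0,0,0,0,0],[3.8,-2,0,0,0,0,0],[3.8,-2,0,0,0,0,0]]]'
python3 -m inch '[[[0,0,0.6,0,0,-0.14,0],[0,0,0.8,0,0,-0.14,0],[0,0,1,0,0,-0.14,0],[0,0,1,0,0,-0.14,0],[0,0,0,0,0,-0.042,0],[0,0,0,0,0,0,0],[0,0,0,0,0,0,0],[0,0,0,0,0,0,0]]]'
python3 - <<'E'
from h import *; from station import state,imaging
c=imaging.camera("wrist"); np.save("w7.npy",c,allow_pickle=True); cv2.imwrite("pics/w7.png",cv2.resize(c["color"],(800,600),interpolation=cv2.INTER_CUBIC))
E
```

```text
time: 33.4
eef_pos: [0.5656, -0.1191, 0.1825]
tcp_rot: [0.0, -0.597, 0.802, -0.0]
ft_force: [0.7, 1.3, -0.4]
grip_width: 1.002
grip_force: 0.0
time: 34.2
eef_pos: [0.5656, -0.1175, 0.1486]
tcp_rot: [-0.0, 0.808, -0.59, 0.0]
ft_force: [-1.0, 0.3, 0.6]
grip_width: 0.997
grip_force: 0.0
```

View pics/w7.png

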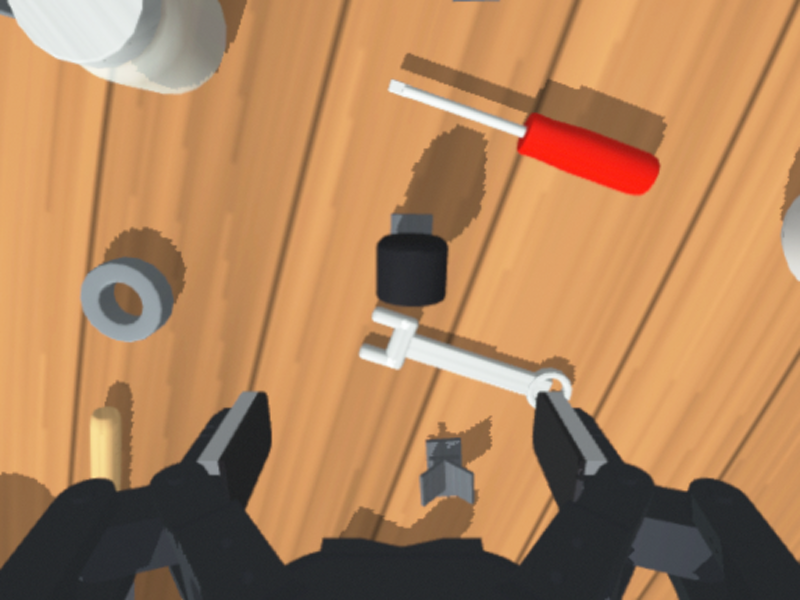

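The cap is at (412,270), outline x 377–447, y 232–306, axis nearly vertical in the image. The wrench jaw at (395,325) is clear of the finger tracks.

```bash
python3 - <<'E'
from h import *
c=np.load("w7.npy",allow_pickle=True).item()
p=[(377,245),(377,270),(379,292),(390,302),(412,306),(435,303),(445,292),(446,270),(447,245),(412,232),(395,234),(430,234)]
y,r=fit(c,p,.038,[(.02,-.017,.017)],[.564,-.137,.31]); print(y,r)
goal([y[0],y[1],.0215],y[2]+np.pi)
E
```

```text
[ 0.56443391 -0.13827305  0.30896943] [0.6 0.4 1.4 1.6 0.7 0.9 1.  0.8 0.7 0.6 1.4 1.2]
turn [-0.001 -0.     0.   ] then shift [ 1.95  0.74 12.71] q [ 0.14 -0.01 -0.12 -0.   -1.46  0.17]
```

```bash
python3 -m inch '[[[2.1,0.74,2,0,0,0,0],[0,0,4,0,0,0,0],[0,0,3.5,0,0,0,0],[0,0,2,0,0,0,0],[0,0,1.1,0,0,0,0.3],[0,0,0,0,0,0,1],[0,0,0,0,0,0,1],[0,0,0,0,0,0,1]]]' 60
python3 -m inch '[[[0,0,0,0,0,0,1],[0,0,0,0,0,0,1],[0,0,0,0,0,0,1],[0,0,0,0,0,0,1],[0,0,0,0,0,0,1],[0,0,0,0,0,0,1],[0,0,0,0,0,0,1],[0,0,0,0,0,0,1]]]' 60
python3 -c "
from h import *
goal([.5644,-.1383,.0215],.309+np.pi)"
```

```text
time: 35.05
eef_pos: [0.5668, -0.1396, 0.025]
tcp_rot: [-0.001, 0.808, -0.589, 0.002]
ft_force: [-0.3, -0.4, -0.4]
grip_width: 0.45
grip_force: 62.1
time: 35.85
eef_pos: [0.5668, -0.1397, 0.0248]
tcp_rot: [-0.001, 0.808, -0.589, 0.002]
ft_force: [3.6, 0.7, 6.2]
grip_width: 0.45
grip_force: 62.9
turn [-0.005 -0.002  0.002] then shift [-0.21  0.18  0.33] q [ 0.1   0.07 -0.27  0.   -1.23  0.21]
```

```bash
python3 -m inch '[[[0,0,-4.5,0,0,0,1],[0,0,-4.2,0,0,0,1],[0,0,0,0,0,0.14,1],[0,0,0,0,0,0.14,1],[0,0,0,0,0,0.14,1],[0,0,0,0,0,0.14,1],[0,0,0,0,0,0.044,1],[0,0,0,0,0,0,1]]]'
python3 -c "
from h import *
goal([.4802,.1551,.1118],np.radians(163.2))"
```

```text
time: 36.65
eef_pos: [0.564, -0.1398, 0.1088]
tcp_rot: [-0.001, -0.596, 0.803, 0.001]
ft_force: [-0.7, -1.0, -0.0]
grip_width: 0.445
grip_force: 62.2
turn [ 0.002 -0.    -0.001] then shift [-25.81  16.54  -0.3 ] q [ 0.1   0.01 -0.17 -0.   -1.39 -0.4 ]
```

```bash
python3 -m inch '[[[-3.4,2.4,-0.3,0,0,0,1],[-3.4,2.4,0,0,0,0,1],[-3.4,2.4,0,0,0,0,1],[-3.4,2.4,0,0,0,0,1],[-3.4,2.4,0,0,0,0,1],[-3.4,2.4,0,0,0,0,1],[-2,2.1,0,0,0,0,1],[0,0,0,0,0,0,1]]]'
python3 -c "
from h import *
goal([.4802,.1551,.1118],np.radians(163.2))"
```

```text
time: 37.45
eef_pos: [0.4702, 0.1248, 0.1122]
tcp_rot: [-0.0, -0.598, 0.801, 0.0]
ft_force: [0.0, -0.4, -0.2]
grip_width: 0.451
grip_force: 62.3
turn [0.001 0.    0.005] then shift [-3.19 -0.08  0.04] q [ 0.67 -0.25 -0.4  -0.   -1.42 -0.96]
```

```bash
python3 -m inch '[[[0,-0.08,0.04,0,0,0.005,1],[-1.2,0,0,0,0,0,1],[-1.2,0,0,0,0,0,1],[-0.8,0,0,0,0,0,1],[0,0,0,0,0,0,1],[0,0,0,0,0,0,1],[0,0,0,0,0,0,1],[0,0,0,0,0,0,1]]]'
python3 -c "
from h import *
goal([.4802,.1551,.1118],np.radians(163.2))"
```

```text
time: 38.25
eef_pos: [0.4818, 0.1525, 0.1119]
tcp_rot: [0.0, -0.594, 0.805, 0.0]
ft_force: [-0.8, -0.3, -1.2]
grip_width: 0.45
grip_force: 62.3
turn [ 0.     0.    -0.006] then shift [-0.2   0.23  0.01] q [ 0.71 -0.2  -0.36 -0.   -1.41 -1.01]
```

```bash
python3 -m inch '[[[0,0.23,0,0,0,-0.006,1],[0,0,0,0,0,0,1],[-0.2,0,0,0,0,0,1],[-0.3,0,0,0,0,0,1],[0,0,0,0,0,0,1],[0,0,0,0,0,0,1],[0,0,0,0,0,0,1],[0,0,0,0,0,0,1]]]'
python3 -c "
from h import *
d=np.array([.289,.957]); goal([*(np.array([.4897,.1867])+.0029*d),.1118],np.radians(163.2))"
```

```text
time: 39.05
eef_pos: [0.4811, 0.1582, 0.1119]
tcp_rot: [-0.0, -0.596, 0.803, 0.0]
ft_force: [0.0, -0.6, -0.4]
grip_width: 0.449
grip_force: 62.3
turn [ 0. -0.  0.] then shift [-3.27  0.    0.01] q [ 0.72 -0.2  -0.35 -0.   -1.41 -1.01]
```

```bash
python3 -m inch '[[[-0.4,0,0,0,0,0,1],[-0.4,0,0,0,0,0,1],[-0.4,0,0,0,0,0,1],[-0.4,0,0,0,0,0,1],[-0.4,0,0,0,0,0,1],[0,0,0,0,0,0,1],[0,0,0,0,0,0,1],[0,0,0,0,0,0,1]]]'
python3 -c "
from h import *
d=np.array([.289,.957]); goal([*(np.array([.4897,.1867])+.0029*d),.1118],np.radians(163.2))"
```

```text
time: 39.85
eef_pos: [0.4869, 0.1773, 0.1119]
tcp_rot: [-0.0, -0.596, 0.803, 0.0]
ft_force: [0.3, 0.2, -0.4]
grip_width: 0.45
grip_force: 62.3
turn [0. 0. 0.] then shift [-1.27  0.    0.01] q [ 0.74 -0.16 -0.33 -0.   -1.41 -1.03]
```

Inside by about 10 mm without contact. Push home.

```bash
python3 -m inch '[[[-0.4,0,0,0,0,0,1],[-0.4,0,0,0,0,0,1],[-0.3,0,0,0,0,0,1],[-0.2,0,0,0,0,0,1],[-0.2,0,0,0,0,0,1],[-0.2,0,0,0,0,0,1],[0,0,0,0,0,0,1],[0,0,0,0,0,0,1]]]'
python3 -c "
from h import *
d=np.array([.289,.957]); goal([*(np.array([.4897,.1867])+.0029*d),.1118],np.radians(163.2))"
```

```text
time: 40.65
eef_pos: [0.4902, 0.1884, 0.1117]
tcp_rot: [-0.005, -0.596, 0.803, -0.003]
ft_force: [-7.7, -18.2, 4.5]
grip_width: 0.449
grip_force: 62.7
turn [ 0.002 -0.012 -0.001] then shift [-0.12  0.   -0.01] q [ 0.75 -0.13 -0.3   0.   -1.41 -1.05]
```

```bash
python3 -m inch '[[[-0.1,0,0,0,0,0,1],[-0.1,0,0,0,0,0,1],[-0.1,0,0,0,0,0,1],[0,0,0,0,0,0,1],[0,0,0,0,0,0,1],[0,0,0,0,0,0,1],[0,0,0,0,0,0,1],[0,0,0,0,0,0,1]]]'
python3 -c "
from h import *
d=np.array([.289,.957]); goal([*(np.array([.4897,.1867])+.0029*d),.1118],np.radians(163.2))"
```

```text
time: 41.45
eef_pos: [0.4902, 0.1884, 0.1116]
tcp_rot: [-0.008, -0.595, 0.803, -0.004]
ft_force: [-12.0, -28.1, 9.2]
grip_width: 0.452
grip_force: 62.9
turn [ 0.003 -0.018 -0.002] then shift [-0.11 -0.   -0.02] q [ 0.75 -0.13 -0.3   0.01 -1.42 -1.05]
```

```bash
python3 -m inch '[[[0.3,0,0.05,0,0,0,1],[0.25,0,0.05,0,0,0,1],[0,0,0,0,0,0,0.5],[0,0,0,0,0,0,0],[0,0,0,0,0,0,0],[0,0,0,0,0,0,0],[0,0,-4,0,0,0,0],[0,0,-4,0,0,0,0]]]' 60
python3 -m inch '[[[0,0,-3,0,0,0,0],[4,0,0,0,0,0,0],[4,0,0,0,0,0,0],[4,0,0,0,0,0,0],[0,0,0,0,0,0,0],[0,0,0,0,0,0,0],[0,0,0,0,0,0,0],[0,0,0,0,0,0,0]]]'
python3 - <<'E'
from h import *; from station import imaging
c=imaging.camera("scene"); a=c["color"][120:240,300:460]; b=imaging.camera("top")["color"][150:240,70:190]
cv2.imwrite("pics/s8.png",np.hstack([cv2.resize(a,(400,300),interpolation=cv2.INTER_CUBIC),cv2.resize(b,(400,300),interpolation=cv2.INTER_CUBIC)]))
E
```

```text
time: 42.25
eef_pos: [0.4905, 0.1911, 0.1909]
tcp_rot: [-0.001, -0.596, 0.803, -0.0]
ft_force: [1.0, 0.0, 1.1]
grip_width: 1.003
grip_force: 0.0
time: 43.05
eef_pos: [0.4566, 0.0772, 0.2205]
tcp_rot: [-0.0, -0.597, 0.802, 0.0]
ft_force: [0.9, -0.5, -0.2]
grip_width: 0.998
grip_force: 0.0
```

View pics/s8.png

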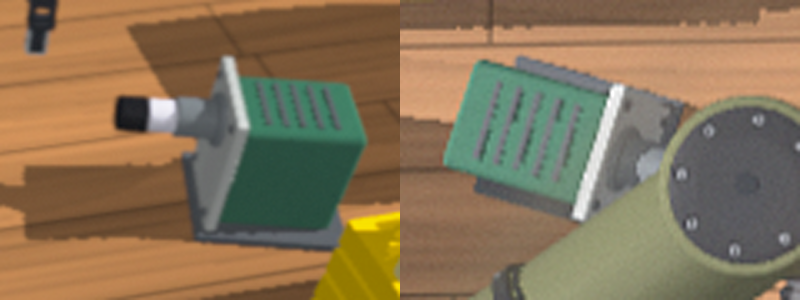

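The left view shows cap (130,112), sleeve (162,114) and roller with flange (205,118) in one row with no visible gap, and the gripper clear. The final push met a hard stop at about 30 N.

```bash
python3 -c "
from station import job
print(job.finish_job())"
```

```text
the job is handed in; nothing more can be done
None
```

The roller, spacer sleeve and end cap are on the rod in that order, pushed home to a hard stop at about 30 N and showing no gaps in the last scene image; I let go and handed the job in after 43 s of robot time.

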